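# Find the weak peg clip on the drying bar and set it aside

## Task

One of the three spring clips on the drying bar has gone weak: try them one at a time by drawing the tag straight out of the jaws with a light pull of about 5 N. A sound clip holds against that and keeps its tag where it is; the weak one lets its tag slide. Draw the tag out of the weak clip and put it in the tag tray, then lift that clip off the bar and put it in the slatted crate; leave everything else as it stands, and never tug so hard that the bar shifts.

Things in the scene. Friction and masses are not known exactly. Their poses are not given: they have to be found in the camera images.
- socket_1 (a point): socket 1 of the bar, at the bar's top; axes as the bar's. A clip's post stands on it: a jumbo wooden spring peg on edge, 90 g, prongs 31 mm over both, 10 to 38 mm up, x -42 (lips, gripping at x -42 to -26) to +48 mm (tails), jaws to -x. Above them a plain 20 x 20 mm square knob, 46 to 80 mm up, on the axis, to lift the clip by. Its 12 mm square foot sits 24 mm deep, loose, held by weight only
- tag_1: plywood tag in the clip on socket 1, slab 60 (x) x 8 (y) x 54 (z) mm, 20 g, upright, 3 mm clear of the bar. Origin at its centre, axes as the bar's. Its rear 15 to 21 mm are in the jaws, 40 mm stand free on the -x side to take hold of. Drawn 25 mm along -x it is clear of the lips. The weak clip lets it slide at about 3 N (2.4 to 3.8), a sound one holds beyond 20 N
- socket_2 (a point): socket 2 of the bar, at the bar's top; axes as the bar's. A clip's post stands on it: a jumbo wooden spring peg on edge, 90 g, prongs 31 mm over both, 10 to 38 mm up, x -42 (lips, gripping at x -42 to -26) to +48 mm (tails), jaws to -x. Above them a plain 20 x 20 mm square knob, 46 to 80 mm up, on the axis, to lift the clip by. Its 12 mm square foot sits 24 mm deep, loose, held by weight only
- tag_2: plywood tag in the clip on socket 2, slab 60 (x) x 8 (y) x 54 (z) mm, 20 g, upright, 3 mm clear of the bar. Origin at its centre, axes as the bar's. Its rear 15 to 21 mm are in the jaws, 40 mm stand free on the -x side to take hold of. Drawn 25 mm along -x it is clear of the lips. The weak clip lets it slide at about 3 N (2.4 to 3.8), a sound one holds beyond 20 N
- socket_3 (a point): socket 3 of the bar, at the bar's top; axes as the bar's. A clip's post stands on it: a jumbo wooden spring peg on edge, 90 g, prongs 31 mm over both, 10 to 38 mm up, x -42 (lips, gripping at x -42 to -26) to +48 mm (tails), jaws to -x. Above them a plain 20 x 20 mm square knob, 46 to 80 mm up, on the axis, to lift the clip by. Its 12 mm square foot sits 24 mm deep, loose, held by weight only
- tag_3: plywood tag in the clip on socket 3, slab 60 (x) x 8 (y) x 54 (z) mm, 20 g, upright, 3 mm clear of the bar. Origin at its centre, axes as the bar's. Its rear 15 to 21 mm are in the jaws, 40 mm stand free on the -x side to take hold of. Drawn 25 mm along -x it is clear of the lips. The weak clip lets it slide at about 3 N (2.4 to 3.8), a sound one holds beyond 20 N
- bar: drying bar, weighted wooden board, 120 (x) x 310 (y) x 40 mm (z), 3 kg, on four rubber feet, loose on the table: a pull over 9 N or so shifts it. Origin at the centre of its underside, z up. Clip posts stand in square sockets 26 mm deep, 13.5 mm wide, at x +30 mm and y -95, 0, +95 mm (sockets 1, 2, 3), all clips look alike, jaws to -x; the weak one can be on any socket
- crate: mending crate, empty slatted plastic crate, 210 (x) x 150 (y) x 85 mm (z), walls and floor 4 mm, corner posts 8 mm, does not move. Origin at the centre of its underside, z up. Stands left or right of the bar
- tray: tag tray, low plywood tray, 200 (x) x 160 (y) x 30 mm (z), walls and floor 5 mm, does not move. Origin at the centre of its underside, z up. A stack of spare tags (26 mm high) fills x > +25 mm. Stands on the other side of the bar
- tray_free (a point): centre of the tray's empty part, on its inner floor, 5 mm above the table; about 115 (x) x 150 (y) mm are free around it
- pot_1: bystander: small paint pot with black cap, diameter 26, 30 mm high, standing on the bar between tag_1 and tag_2. Origin under its centre
- pot_2: bystander: paint pot with black cap, diameter 36, 52 mm high. Origin under its centre
- pot_3: bystander: paint pot with black cap, diameter 36, 52 mm high. Origin under its centre
- palette: bystander: white ceramic palette plate, diameter 110, 14 mm high. Origin under its centre
- brush: bystander: flat paint brush lying on the table, 170 mm long
- brush_mug: bystander: white mug, diameter 76, 85 mm high, with brushes standing up to 220 mm. Origin under its centre
Mind the look-alikes: they are no part of the job. What is shaped like the tag_1 but turquoise is not meant.

How it is judged:
On the way:
1. the weak clip's tag is drawn straight out of its jaws, along the bar's -x and low over the bar (((x of tag_1 in the frame of socket_1 below -0.074 m and z of tag_1 in the frame of socket_1 below 0.09 m and y of tag_1 in the frame of socket_1 between -0.03 and 0.03 m) or (x of tag_2 in the frame of socket_2 below -0.074 m and z of tag_2 in the frame of socket_2 below 0.09 m and y of tag_2 in the frame of socket_2 between -0.03 and 0.03 m) or (x of tag_3 in the frame of socket_3 below -0.074 m and z of tag_3 in the frame of socket_3 below 0.09 m and y of tag_3 in the frame of socket_3 between -0.03 and 0.03 m))), for 0.1 s.
At the end, for the whole second after the job is handed in: the weak clip rests in the crate (which bears its weight, over 0.5 N) and the tag drawn from it is at rest inside the tray; the two sound clips stay on the bar, each with its tag within 8 mm of where it was and upright within 0.1 rad (((x of tag_1 in the frame of tray between -0.092 and 0.092 m and y of tag_1 in the frame of tray between -0.072 and 0.072 m and z of tag_1 in the frame of tray below 0.045 m and linear speed of tag_1 below 0.03 m/s and contact force between crate and anything else above 0.5 N and distance of each of tag_2, tag_3 from where it was at the start of the episode below 0.008 m and angle between each of tag_2, tag_3's own z axis and vertical below 0.1 rad) or (x of tag_2 in the frame of tray between -0.092 and 0.092 m and y of tag_2 in the frame of tray between -0.072 and 0.072 m and z of tag_2 in the frame of tray below 0.045 m and linear speed of tag_2 below 0.03 m/s and contact force between crate and anything else above 0.5 N and distance of each of tag_1, tag_3 from where it was at the start of the episode below 0.008 m and angle between each of tag_1, tag_3's own z axis and vertical below 0.1 rad) or (x of tag_3 in the frame of tray between -0.092 and 0.092 m and y of tag_3 in the frame of tray between -0.072 and 0.072 m and z of tag_3 in the frame of tray below 0.045 m and linear speed of tag_3 below 0.03 m/s and contact force between crate and anything else above 0.5 N and distance of each of tag_1, tag_2 from where it was at the start of the episode below 0.008 m and angle between each of tag_1, tag_2's own z axis and vertical below 0.1 rad))); the robot touches nothing.
It fails at once if a bystander is moved by more than 25 mm (distance of any of pot_1, pot_2, pot_3, palette, brush, brush_mug from where it was at the start of the episode above 0.025 m).
It fails at once if a clip is tugged so hard, or pushed, that the bar shifts by more than 6 mm (distance of bar from where it was at the start of the episode above 0.006 m).
It also fails if it takes over 72 s, if anything falls off the work surface, if the arm or the gripper's body presses on something with over 40 N, if the wrist force passes 120 N, or if a joint passes its speed limit or range.

## Robot

A 6-joint arm with a two-finger parallel gripper is mounted at the origin on the work surface. World frame = base frame: x ahead of the robot, y to its left, z up, the work surface at z = 0. Lengths are in m, angles in rad, forces in N, time in s.
With the tool pointing down it reaches from about 0.35 to 0.975 m from the base axis. Payload 17.4 kg.
Tool frame: the origin (TCP) lies midway between the tips of the shut fingers; the grasp point (between the pads) lies 19 mm behind it; z points along the fingers, y is the line along which they close (so a half turn about z gives the same grasp; the last joint's range is limited). The gripper opens to 85 mm and grips with 20 to 120 N. Pads are 22 mm wide; open, the fingers measure 114 mm over their backs; the gripper's body (76 mm by 85 mm) begins 54 mm behind the grasp point. The pads swing forward as they close: fully open they stand 13 mm farther back than shut.
Start: joints at [-1.38, 0.116, 1.442, -0, 1.584, -0.038], TCP at [0.153, -0.657, 0.231] pointing down, gripper open.
Joint ranges: [-2.83, 2.83], [-0.83, 2.19], [0.07, 2.5], [-1.14, 4.28], [0.01, 3], [-2.97, 2.97]. Speed limits (rad/s): [1.89, 1.89, 2.22, 3.14, 3.14, 3.14].

## Interface

Orientations are given as [roll, pitch, yaw] about the fixed x, y, z axes, in that order (R = Rz(yaw) Ry(pitch) Rx(roll)).
In Python, from rig import bot gives the robot as it stands.
- The arm moves only by the tool send_rows, never from a script. Its argument "targets" is text: rows parted by semicolons, each of 6 numbers parted by spaces: the shift along the tool's x, y, z in m, then the turn, a rotation vector about the tool's x, y, z in degrees. In form: tx ty tz wx wy wz; .... A call has 1 to 10 rows; each row is the pose to reach, as a shift and turn from the pose commanded when the call began, along the tool's axes at that moment; what a row does not reach only later rows make up. A row lasts 1/10 s, in which the tool goes at most 50 mm and 8.59 degrees, less where a joint would pass 70% of its speed; a pose out of reach is approached as far as the arm can. A call with a gripper value outside its range is refused whole. "jaw" is the opening, from -1 (shut) to 1 (fully open), set as the call begins (left out, the last holds). The fingers move at their own pace and stop on an object; "squeeze" is the grip in N (left out, the last holds). Time passes only in rows, so rows that repeat a pose let the fingers close. It gives the time, the measured TCP pose, the force, the opening and the grip force at its end, in the units of the state.
- bot.observe(): the state, without advancing time (a new reading comes with each control period).
- bot.grab_frame(name): name is "side" or "top" or "wrist"; returns a dict with "frame" (480x640x3 uint8, red, green, blue), "fx", "fy", "cx", "cy" (pixels), "k1" (the pictures are not rectified: a ray, as slopes to the right and down, at radius r is drawn at 1 + k1 r^2 times it, then the intrinsics apply), "pose" (4x4, takes a point from camera to world coordinates). Camera axes: x right, y down, z forward; pixel columns grow to the right and rows downward; lengths in m; the calibration is good to about 2 mm. A picture is of the moment at which its call begins. There is no depth.
- bot.hand_in(): hands the job in; it is judged then, once.
Trained networks look in a picture, given as the dict that the camera call returned (one of the last four; its "shot" number tells which), for a name from the list of things; names that differ only in an ending like _2 or _b are one class to them, and where a whole thing is asked for, a point or a joint stands for the part that bears it (a point fixed in the world has none). Each returns a list of dicts, best first, with "score" (0 to 1); they miss things now and then, are a little off and sometimes report something else, mostly with a low value. They report only what shows in the picture. A call takes as long as a camera call. They do not tell look-alikes from the thing itself.
- bot.regions_of(name, picture): "region" (480x640 bool, what is visible of it) and "pixel" ([column, row] in pixels, amid what is visible of it).
- bot.landmark_of(name, picture): "pixel" ([column, row] in pixels: a listed point, or the origin of a listed thing).
The state is a dict: "time_s": time; "q": joint angles; "qvel": joint speeds; "effort": joint torques, N m; "tcp_pos": TCP position; "ee_rot": TCP orientation; "contact_force": force on the tool from outside, world axes, zero at the start; "torque": the same for the moment, N m; "opening": finger opening in m; "grasp_force": force on a finger pad.
Only numpy, scipy, OpenCV 4.12 (cv2) and the standard library are available. Lean on these libraries where they do the work, as an engineer would, in place of code of your own. Each camera call takes 0.05 s, during which the arm holds its last target. There are 200 camera calls.

## Working session

There is one attempt and no reset: what is moved stays moved. The work goes in short steps, Python scripts to look and compute and a tool call to move; the robot and the scene stay as the last step left them, time stands still between calls to the robot, and variables do not carry over. Pictures are saved under pics/ and viewed, at most 10 in all, crops included, and the job is handed in when it is done.

Besides the shell and the picture viewer there is one more tool, called after ">>>" by a JSON object that holds its "name" and its "arguments", one argument or row to a line. send_rows: Moves the arm, as the interface text tells. Its arguments: {"type":"object","properties":{"targets":{"type":"string"},"jaw":{"type":"number"},"squeeze":{"type":"number"}},"required":["targets"]}

```bash
ls; mkdir -p pics
python3 - <<'E'
from rig import bot
import cv2,numpy as np
s=bot.observe();print({k:np.round(v,3).tolist() for k,v in s.items()})
for n in("side","top"):
    p=bot.grab_frame(n);cv2.imwrite(f"pics/{n}0.png",p["frame"][:,:,::-1])
    print(n,p["fx"],p["cx"],p["cy"],p["k1"],np.round(p["pose"],3).tolist())
    for t in("socket_1","tag_1","bar","crate","tray","tray_free","pot_1","brush_mug","palette"):
        print(t,[(np.round(d["pixel"]).tolist(),round(d["score"],2)) for d in bot.landmark_of(t,p)][:6])
E
```

```text
pics
{'time_s': 0.0, 'q': [-1.38, 0.116, 1.442, 0.0, 1.584, -0.038], 'qvel': [0.001, -0.001, -0.0, -0.0, 0.001, -0.001], 'effort': [-0.001, -73.199, -63.249, -0.0, 0.006, -0.0], 'tcp_pos': [0.153, -0.657, 0.231], 'ee_rot': [-3.14, -0.0, 0.229], 'contact_force': [-0.006, 0.274, 0.206], 'torque': [-0.009, -0.057, -0.039], 'grasp_force': 0.0, 'opening': 0.085}
side 482.25313682668593 319.998462980959 238.6330619333276 -0.0751162517871935 [[-0.967, -0.15, 0.205, 0.379], [-0.253, 0.632, -0.732, 0.615], [-0.02, -0.76, -0.65, 0.64], [0.0, 0.0, 0.0, 1.0]]
socket_1 [([320.0, 234.0], 0.95), ([311.0, 273.0], 0.79), ([297.0, 312.0], 0.59)]
tag_1 [([343.0, 264.0], 0.95), ([329.0, 301.0], 0.9), ([312.0, 271.0], 0.75), ([266.0, 236.0], 0.74), ([426.0, 221.0], 0.67), ([354.0, 229.0], 0.59)]
bar [([329.0, 287.0], 0.72)]
crate [([315.0, 458.0], 0.56), ([205.0, 319.0], 0.31)]
tray [([391.0, 182.0], 0.94)]
tray_free [([406.0, 181.0], 0.68)]
pot_1 [([402.0, 370.0], 0.75), ([321.0, 235.0], 0.75), ([201.0, 316.0], 0.74), ([351.0, 258.0], 0.4)]
brush_mug [([262.0, 199.0], 0.83)]
palette [([408.0, 273.0], 0.55)]
top 487.67280988970225 318.1278709937098 238.17896705194818 -0.005248582225962816 [[0.029, -0.994, 0.104, 0.441], [-0.999, -0.027, 0.018, -0.01], [-0.015, -0.105, -0.994, 1.182], [0.0, 0.0, 0.0, 1.0]]
socket_1 [([348.0, 239.0], 0.87), ([269.0, 238.0], 0.81), ([311.0, 240.0], 0.73), ([409.0, 174.0], 0.36)]
tag_1 [([409.0, 276.0], 0.69), ([348.0, 192.0], 0.64), ([266.0, 260.0], 0.53), ([352.0, 263.0], 0.49), ([396.0, 322.0], 0.42), ([307.0, 261.0], 0.41)]
bar [([310.0, 254.0], 0.8)]
crate [([184.0, 276.0], 0.68)]
tray [([468.0, 279.0], 0.84)]
tray_free [([467.0, 294.0], 0.89)]
pot_1 [([264.0, 171.0], 0.76), ([331.0, 264.0], 0.55), ([250.0, 313.0], 0.5)]
brush_mug [([409.0, 171.0], 0.82)]
palette [([350.0, 307.0], 0.68)]
```

View pics/top0.png

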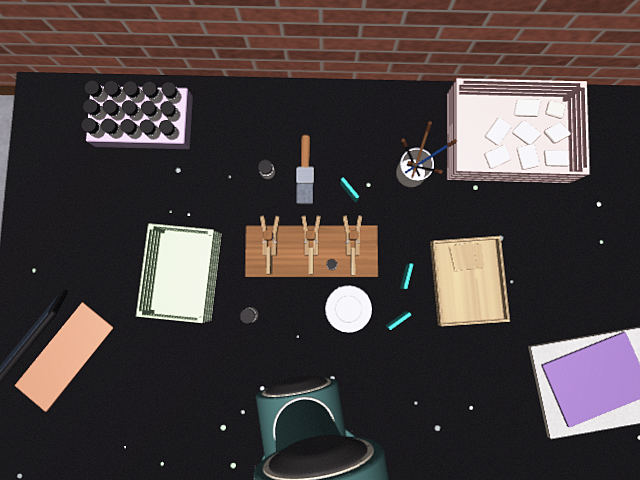

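View pics/side0.png

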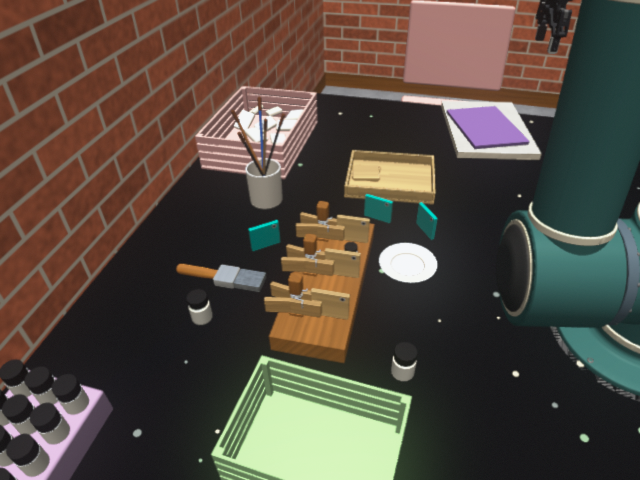

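Top view: bar centre is at (311,251). The clips are at (352,237) = socket 1, (311,240) = 2 and (269,238) = 3. The green empty crate is at (180,273), the tag tray at (469,281) with its spare stack at (466,256), pot_1 at (331,264) and the palette at (349,308). The turquoise slabs at (349,188), (407,276) and (399,321) are look-alikes lying on the table. The wooden tags in the clips are the ones meant.

```bash
cat > h.py <<'E'
import cv2,numpy as np
from rig import bot
from scipy.optimize import least_squares
def ray(p,uv):
    a=np.array([(uv[0]-p["cx"])/p["fx"],(uv[1]-p["cy"])/p["fy"]]);b=a.copy()
    for _ in range(8): b=a/(1+p["k1"]*(b@b))
    P=np.array(p["pose"]);return P[:3,3],P[:3,:3]@np.r_[b,1]
def on_z(p,uv,z):
    o,d=ray(p,uv);return o+d*(z-o[2])/d[2]
def proj(p,X):
    P=np.array(p["pose"]);c=(np.atleast_2d(X)-P[:3,3])@P[:3,:3];b=c[:,:2]/c[:,2:]
    b=b*(1+p["k1"]*(b**2).sum(1,keepdims=True));return b*[p["fx"],p["fy"]]+[p["cx"],p["cy"]]
E
python3 - <<'E'
from h import *
p=bot.grab_frame("top");q=bot.grab_frame("side")
for n,z in(("bar",.04),("tray",.03),("crate",.085)):
    for pp in(p,q):
        r=bot.regions_of(n,pp)
        for d in r[:1]:
            m=d["region"].astype(np.uint8);c=max(cv2.findContours(m,0,2)[0],key=cv2.contourArea)
            w=np.array([on_z(pp,x[0],z)[:2] for x in c],np.float32)
            (cx,cy),(a,b),t=cv2.minAreaRect(w);print(n,d["score"],np.round([cx,cy,a,b,t],3))
L=lambda n,z,pp:print(n,[np.round(on_z(pp,d["pixel"],z)[:2],3).tolist()+[round(d["score"],2)] for d in bot.landmark_of(n,pp)][:7])
for pp in(p,q):
    for n,z in(("socket_1",.04),("tag_1",.07),("bar",0),("tray",0),("crate",0),("tray_free",.005),("palette",0),("brush_mug",0),("pot_1",0),("pot_1",0.04)):L(n,z,pp)
E
```

```text
bar 0.56 [0.53  0.057 0.12  0.245 2.208]
bar 0.57 [0.528 0.042 0.121 0.331 1.459]
tray 0.65 [ 0.472 -0.346  0.199  0.164  5.697]
tray 0.82 [ 0.471 -0.331  0.201  0.202  5.629]
crate 0.78 [ 0.468  0.321  0.173  0.212 86.273]
crate 0.69 [ 0.471  0.341  0.174  0.213 86.767]
socket_1 [[0.561, -0.063, 0.79], [0.553, 0.026, 0.63], [0.566, 0.124, 0.59], [0.721, -0.198, 0.39], [0.376, 0.158, 0.2]]
tag_1 [[0.663, -0.054, 0.75], [0.505, 0.125, 0.68], [0.372, -0.178, 0.64], [0.505, -0.065, 0.6], [0.472, -0.2, 0.58], [0.507, 0.026, 0.4]]
bar [[0.526, 0.034, 0.71]]
tray [[0.472, -0.353, 0.62], [0.567, -0.071, 0.37]]
crate [[0.467, 0.336, 0.62]]
tray_free [[0.443, -0.355, 0.93]]
palette [[0.394, -0.06, 0.62]]
brush_mug [[0.737, -0.205, 0.73]]
pot_1 [[0.375, 0.168, 0.73], [0.723, 0.144, 0.7], [0.505, -0.014, 0.54]]
pot_1 [[0.377, 0.162, 0.73], [0.714, 0.139, 0.7], [0.503, -0.014, 0.54]]
socket_1 [[0.571, -0.072, 0.72], [0.562, 0.126, 0.64], [0.563, 0.025, 0.62]]
tag_1 [[0.505, 0.035, 0.98], [0.656, -0.008, 0.83], [0.379, -0.121, 0.82], [0.513, -0.075, 0.78], [0.511, 0.118, 0.69], [0.471, -0.138, 0.65]]
bar [[0.533, 0.022, 0.61]]
tray []
crate [[0.472, 0.332, 0.64], [0.514, -0.065, 0.37]]
tray_free [[0.443, -0.36, 0.92]]
palette [[0.395, -0.056, 0.75], [0.464, -0.36, 0.72]]
brush_mug [[0.74, -0.213, 0.95], [0.519, -0.152, 0.57]]
pot_1 [[0.512, -0.065, 0.64], [0.376, 0.166, 0.63], [0.719, 0.152, 0.58]]
pot_1 [[0.503, -0.022, 0.64], [0.376, 0.194, 0.63], [0.697, 0.181, 0.58]]
```

```bash
cat >> h.py <<'E'
from scipy.spatial.transform import Rotation as R
def delta(pos,yaw_deg):
    "tool-frame shift and turn from the present pose to world pos, tool down with given yaw"
    s=bot.observe();A=R.from_euler("xyz",s["ee_rot"]);B=R.from_euler("xyz",[np.pi,0,np.radians(yaw_deg)])
    print("shift",np.round(A.inv().apply(np.array(pos)-s["tcp_pos"]),4),"turn",np.round((A.inv()*B).as_rotvec(degrees=True),2),"t",round(s["time_s"],2))
E
python3 -c "
from h import *
delta([.45,.03,.25],1.7)"
```

```text
shift [ 0.4451 -0.6022 -0.0187] turn [ 0.   -0.   11.41] t 2.4
```

>>> {"name": "send_rows", "arguments": {
  "targets": "0.445 -0.602 -0.019 0 0 11.4;0.445 -0.602 -0.019 0 0 11.4;0.445 -0.602 -0.019 0 0 11.4;0.445 -0.602 -0.019 0 0 11.4;0.445 -0.602 -0.019 0 0 11.4;0.445 -0.602 -0.019 0 0 11.4;0.445 -0.602 -0.019 0 0 11.4;0.445 -0.602 -0.019 0 0 11.4;0.445 -0.602 -0.019 0 0 11.4;0.445 -0.602 -0.019 0 0 11.4",
  "jaw": -0.3,
  "squeeze": 20
}}

```text
time_s: 3.4
tcp_pos: [0.3515, -0.1967, 0.2444]
ee_rot: [3.141, -0.001, 0.029]
contact_force: [1.2, -0.5, -0.5]
opening: 0.0299
grasp_force: 0.0
```

```bash
python3 -c "
from h import *
delta([.45,.03,.25],1.7)"
```

```text
shift [ 0.1051 -0.2237 -0.0057] turn [ 0.04 -0.06 -0.02] t 3.4
```

>>> {"name": "send_rows", "arguments": {
  "targets": "0.105 -0.224 -0.006 0 0 0;0.105 -0.224 -0.006 0 0 0;0.105 -0.224 -0.006 0 0 0;0.105 -0.224 -0.006 0 0 0;0.105 -0.224 -0.006 0 0 0;0.105 -0.224 -0.006 0 0 0;0.105 -0.224 -0.006 0 0 0"
}}

```text
time_s: 4.1
tcp_pos: [0.4496, 0.0294, 0.2499]
ee_rot: [3.141, 0.0, 0.032]
contact_force: [-0.3, -0.5, 0.7]
opening: 0.0296
grasp_force: 0.0
```

Run:
```python
from h import *
p=bot.grab_frame("wrist");cv2.imwrite("pics/w1.png",p["frame"][:,:,::-1])
print(p["fx"],np.round(p["pose"],3).tolist())
for n,z in(("socket_1",.04),("tag_1",.07)):
    print(n,[(np.round(d["pixel"]).tolist(),np.round(on_z(p,d["pixel"],z)[:2],3).tolist(),round(d["score"],2)) for d in bot.landmark_of(n,p)])
```

```text
342.4807308842148 [[0.032, -0.956, -0.291, 0.524], [-0.999, -0.031, -0.01, 0.032], [0.001, 0.291, -0.957, 0.393], [0.0, 0.0, 0.0, 1.0]]
socket_1 [([424.0, 100.0], [0.563, -0.069], 0.55)]
tag_1 [([495.0, 279.0], [0.392, -0.154], 0.91), ([424.0, 161.0], [0.507, -0.067], 0.86), ([219.0, 157.0], [0.504, 0.122], 0.85), ([531.0, 192.0], [0.482, -0.172], 0.81), ([323.0, 161.0], [0.504, 0.026], 0.55)]
```

View pics/w1.png

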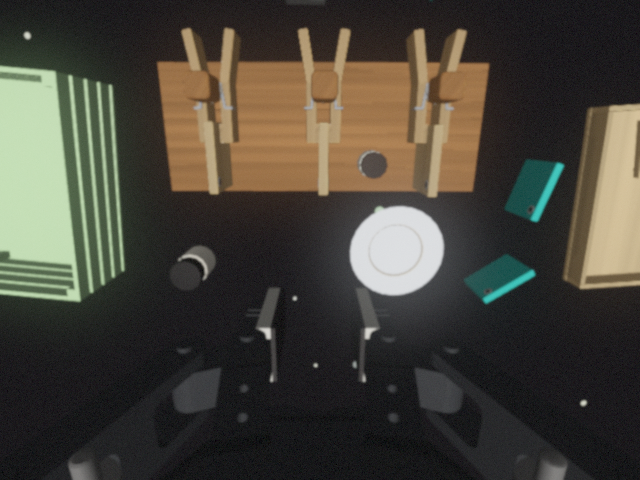

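The wrist view shows the bar corners at (158,62), (489,63), (171,191) and (473,191). The tag tops' front ends are at (214,193), (323,194) and (432,195), and pot_1's cap is at (372,164).

Run:
```python
from h import *
p=bot.grab_frame("wrist")
for uv in((158,62),(489,63),(171,191.5),(473,191.5)):print("bar",np.round(on_z(p,uv,.04)[:2],4))
g=p["frame"].astype(int)
for u in(214,323,432):
    for v in(140,165,185):
        r=g[v,u-22:u+23].sum(1);d=np.diff(r);print(u,v,u-22+d.argmax()+.5,u-22+d.argmin()+.5,end=" ")
        e=[on_z(p,(u-22+k+1,v),.097)[:2] for k in(d.argmax(),d.argmin())];print(np.round(np.mean(e,0),4),np.round(e[0][1]-e[1][1],4))
    print("front",np.round(on_z(p,(u,194.5),.097)[:2],4))
print("pot1",np.round(on_z(p,(372,164),.07)[:2],4))
```

```text
bar [0.5881 0.1811]
bar [ 0.5961 -0.1287]
bar [0.4666 0.1799]
bar [ 0.4755 -0.1324]
214 140 217.5 211.5 [0.5198 0.1151] -0.005
214 165 204.5 213.5 [0.4993 0.1209] 0.0076
214 185 206.5 215.5 [0.4824 0.1202] 0.0078
front [0.4743 0.1185]
323 140 316.5 325.5 [0.5222 0.0267] 0.0075
323 165 316.5 325.5 [0.5019 0.0261] 0.0076
323 185 316.5 326.5 [0.4851 0.0251] 0.0086
front [0.4769 0.024 ]
432 140 429.5 423.5 [ 0.5248 -0.0609] -0.005
432 165 427.5 437.5 [ 0.5047 -0.0684] 0.0085
432 185 425.5 435.5 [ 0.4878 -0.0688] 0.0086
front [ 0.4796 -0.0707]
pot1 [ 0.5021 -0.0209]
```

```bash
python3 -c "
from h import *
delta([.493,.0256,.115],1.7)"
```

```text
shift [0.0435 0.003  0.1352] turn [ 0.01 -0.02 -0.09] t 4.3
```

>>> {"name": "send_rows", "arguments": {
  "targets": "0.0435 0.003 0.03 0 0 0;0.0435 0.003 0.07 0 0 0;0.0435 0.003 0.11 0 0 0;0.0435 0.003 0.135 0 0 0;0.0435 0.003 0.135 0 0 0;0.0435 0.003 0.135 0 0 0",
  "jaw": -0.53
}}

```text
time_s: 4.9
tcp_pos: [0.4933, 0.026, 0.1161]
ee_rot: [-3.142, -0.001, 0.029]
contact_force: [0.3, -0.1, 0.6]
opening: 0.0198
grasp_force: 0.0
```

Run:
```python
from h import *
p=bot.grab_frame("wrist");f=p["frame"];s=bot.observe()
print(np.round(proj(p,s["tcp_pos"]),1),np.round(p["pose"],3).tolist())
cv2.imwrite("pics/w2.png",f[:,:,::-1])
```

```text
[[318.3 306.3]] [[0.028, -0.957, -0.29, 0.568], [-1.0, -0.027, -0.009, 0.029], [0.0, 0.29, -0.957, 0.259], [0.0, 0.0, 0.0, 1.0]]
```

View pics/w2.png

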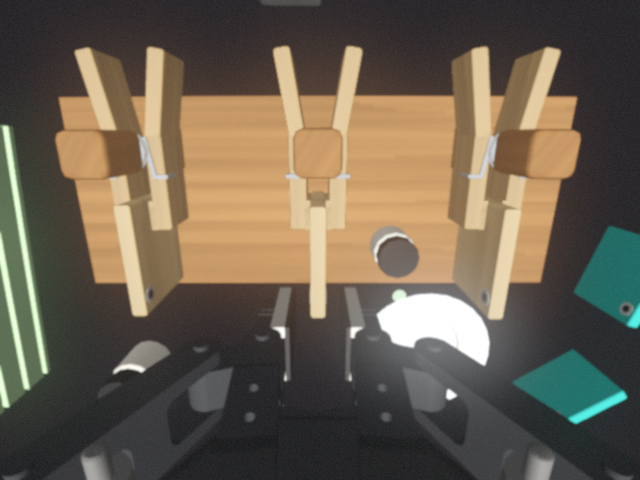

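The tag (columns 310–326) sits centred between the fingers (inner edges 290 and 346), so I descend and grip.

>>> {"name": "send_rows", "arguments": {
  "targets": "0 0 0.03 0 0 0;0 0 0.058 0 0 0;0 0 0.058 0 0 0"
}}

```text
time_s: 5.25
tcp_pos: [0.4923, 0.0266, 0.0558]
ee_rot: [-3.142, 0.002, 0.029]
contact_force: [-0.4, 0.3, 0.9]
opening: 0.0201
grasp_force: 0.0
```

>>> {"name": "send_rows", "arguments": {
  "targets": "0 0 0 0 0 0;0 0 0 0 0 0;0 0 0 0 0 0;0 0 0 0 0 0",
  "jaw": -1,
  "squeeze": 20
}}

```text
time_s: 5.65
tcp_pos: [0.4937, 0.0267, 0.0582]
ee_rot: [3.141, -0.002, 0.03]
contact_force: [-1.0, -0.2, 2.0]
opening: 0.0076
grasp_force: 28.2
```

>>> {"name": "send_rows", "arguments": {
  "targets": "0 0 0 0 0 0;-0.001 0 0 0 0 0;-0.001 0 0 0 0 0"
}}

```text
time_s: 5.95
tcp_pos: [0.4921, 0.0268, 0.0571]
ee_rot: [-3.142, -0.0, 0.03]
contact_force: [0.3, -0.7, 0.8]
opening: 0.0078
grasp_force: 28.2
```

>>> {"name": "send_rows", "arguments": {
  "targets": "-0.001 0 0 0 0 0;-0.001 0 0 0 0 0"
}}

```text
time_s: 6.15
tcp_pos: [0.4911, 0.0267, 0.057]
ee_rot: [3.142, -0.0, 0.03]
contact_force: [0.7, -0.2, 0.5]
opening: 0.0078
grasp_force: 28.0
```

>>> {"name": "send_rows", "arguments": {
  "targets": "-0.001 0 0 0 0 0;-0.001 0 0 0 0 0"
}}

```text
time_s: 6.35
tcp_pos: [0.49, 0.0267, 0.0569]
ee_rot: [-3.142, 0.0, 0.03]
contact_force: [1.2, 0.2, -0.1]
opening: 0.008
grasp_force: 28.0
```

>>> {"name": "send_rows", "arguments": {
  "targets": "0 0 0 0 0 0"
}}

```text
time_s: 6.45
tcp_pos: [0.4901, 0.0267, 0.057]
ee_rot: [-3.142, 0.0, 0.03]
contact_force: [1.4, -0.7, 0.2]
opening: 0.0077
grasp_force: 28.0
```

>>> {"name": "send_rows", "arguments": {
  "targets": "-0.001 0 0 0 0 0;-0.001 0 0 0 0 0"
}}

```text
time_s: 6.65
tcp_pos: [0.4891, 0.0267, 0.057]
ee_rot: [-3.142, 0.0, 0.03]
contact_force: [1.7, -1.0, -0.0]
opening: 0.0075
grasp_force: 28.0
```

>>> {"name": "send_rows", "arguments": {
  "targets": "-0.001 0 0 0 0 0;-0.001 0 0 0 0 0"
}}

```text
time_s: 6.85
tcp_pos: [0.4881, 0.0266, 0.057]
ee_rot: [-3.142, -0.0, 0.03]
contact_force: [0.9, 0.0, 0.8]
opening: 0.0075
grasp_force: 28.1
```

Run:
```python
from h import *
p=bot.grab_frame("wrist");f=p["frame"]
cv2.imwrite("pics/w3.png",cv2.resize(f[:300,180:460,::-1],None,fx=2,fy=2))
```

```text
(no output)
```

View pics/w3.png

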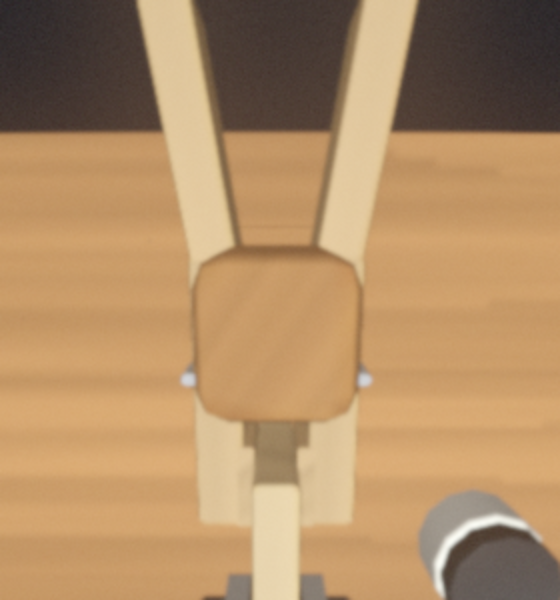

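Run:
```python
from h import *
p=bot.grab_frame("wrist");print(bot.observe()["contact_force"])
u=318
for n,v,z in(("rear tag",241.5,.097),("lips",261.5,.078),("bar back",65.5,.04),("knob front",210.5,.12)):print(n,np.round(on_z(p,(u,v),z),4))
```

```text
[1.94805704e-01 6.75455407e-04 1.14733548e+00]
rear tag [0.5316 0.0283 0.097 ]
lips [0.5179 0.0279 0.078 ]
bar back [0.5921 0.03   0.04  ]
knob front [0.5462 0.0288 0.12  ]
```

Run:
```python
from h import *
p=bot.grab_frame("wrist");f3=cv2.imread("pics/w2.png")
P=np.array([[0.028,-0.957,-0.29,0.568],[-1.0,-0.027,-0.009,0.029],[0,0.29,-0.957,0.259],[0,0,0,1]]);p["pose"]=P
g=f3[150:245,270:366].astype(int).sum(2)
print("mid col",[(150+i,v) for i,v in enumerate(g[:,48]) if 20<i<60]); print("lip col",[(150+i,v) for i,v in enumerate(g[:,30]) if i>65])
for n,v,z in(("rear tag",192,.097),("lips",229,.078),("bar back",96,.04),("knob front",178,.12)):print(n,np.round(on_z(p,(318,v),z),4))
```

```text
mid col [(171, np.int64(475)), (172, np.int64(482)), (173, np.int64(483)), (174, np.int64(478)), (175, np.int64(474)), (176, np.int64(453)), (177, np.int64(417)), (178, np.int64(426)), (179, np.int64(459)), (180, np.int64(474)), (181, np.int64(461)), (182, np.int64(462)), (183, np.int64(461)), (184, np.int64(466)), (185, np.int64(466)), (186, np.int64(475)), (187, np.int64(475)), (188, np.int64(475)), (189, np.int64(481)), (190, np.int64(465)), (191, np.int64(425)), (192, np.int64(404)), (193, np.int64(401)), (194, np.int64(394)), (195, np.int64(389)), (196, np.int64(392)), (197, np.int64(386)), (198, np.int64(383)), (199, np.int64(378)), (200, np.int64(375)), (201, np.int64(384)), (202, np.int64(397)), (203, np.int64(392)), (204, np.int64(395)), (205, np.int64(412)), (206, np.int64(477)), (207, np.int64(554)), (208, np.int64(611)), (209, np.int64(626))]
lip col [(216, np.int64(587)), (217, np.int64(588)), (218, np.int64(586)), (219, np.int64(587)), (220, np.int64(587)), (221, np.int64(589)), (222, np.int64(592)), (223, np.int64(590)), (224, np.int64(591)), (225, np.int64(590)), (226, np.int64(587)), (227, np.int64(581)), (228, np.int64(548)), (229, np.int64(506)), (230, np.int64(493)), (231, np.int64(492)), (232, np.int64(494)), (233, np.int64(498)), (234, np.int64(499)), (235, np.int64(497)), (236, np.int64(496)), (237, np.int64(494)), (238, np.int64(493)), (239, np.int64(493)), (240, np.int64(494)), (241, np.int64(488)), (242, np.int64(490)), (243, np.int64(466)), (244, np.int64(467))]
rear tag [0.5433 0.0279 0.097 ]
lips [0.5202 0.0272 0.078 ]
bar back [0.5917 0.0291 0.04  ]
knob front [0.5524 0.0282 0.12  ]
```

The clip is leaning in its loose socket: the knob front moved about 6 mm and the lips about 2 mm, so the play was only just taken up. I keep pulling gently.

>>> {"name": "send_rows", "arguments": {
  "targets": "-0.0005 0 0 0 0 0;-0.001 0 0 0 0 0"
}}

```text
time_s: 7.2
tcp_pos: [0.4872, 0.0266, 0.057]
ee_rot: [-3.142, -0.0, 0.03]
contact_force: [2.5, -0.1, -0.4]
opening: 0.0073
grasp_force: 28.0
```

>>> {"name": "send_rows", "arguments": {
  "targets": "-0.0005 0 0 0 0 0;-0.001 0 0 0 0 0"
}}

```text
time_s: 7.4
tcp_pos: [0.4861, 0.0266, 0.057]
ee_rot: [-3.142, -0.0, 0.03]
contact_force: [1.7, 0.7, -0.4]
opening: 0.0076
grasp_force: 28.0
```

>>> {"name": "send_rows", "arguments": {
  "targets": "-0.0005 0 0 0 0 0;-0.001 0 0 0 0 0"
}}

```text
time_s: 7.6
tcp_pos: [0.4851, 0.0265, 0.057]
ee_rot: [-3.142, -0.0, 0.03]
contact_force: [1.9, -0.2, 0.0]
opening: 0.0076
grasp_force: 28.0
```

Run:
```python
from h import *
F=[]
for _ in range(3):
    p=bot.grab_frame("wrist");F.append(bot.observe()["contact_force"])
print(np.round(F,2).tolist())
f=p["frame"].astype(int).sum(2)
def edge(u,a,b): 
    d=np.convolve(f[a:b,u-2:u+3].mean(1),[1,1,0,-1,-1],"valid");i=np.abs(d).argmax();return a+i+2
for n,u,a,b,z in(("rear tag",318,225,262,.097),("lipsL",289,245,285,.078),("lipsR",347,245,285,.078),("knob front",310,195,228,.12),("bar back",318,50,80,.04)):
    v=edge(u,a,b);print(n,v,np.round(on_z(p,(u,v),z)[0],4))
```

```text
[[1.56, 0.48, -0.17], [1.59, -0.21, 0.17], [0.97, 0.4, 1.78]]
rear tag 242 0.5284
lipsL 254 0.5176
lipsR 254 0.5182
knob front 199 0.5459
bar back 58 0.5919
```

Since the last picture the tag's rear edge moved 3.2 mm while the lips and knob stayed put and the bar did not move, so clip 2 lets its tag slide at about 2 N: it is the weak one. I draw it fully out.

>>> {"name": "send_rows", "arguments": {
  "targets": "-0.003 0 0 0 0 0;-0.007 0 0 0 0 0;-0.011 0 0 0 0 0;-0.015 0 0 0 0 0;-0.02 0 0 0 0 0;-0.026 0 0 0 0 0;-0.032 0 0 0 0 0;-0.038 0 0 0 0 0;-0.042 0 0 0 0 0;-0.042 0 0 0 0 0"
}}

```text
time_s: 8.75
tcp_pos: [0.4428, 0.0253, 0.0571]
ee_rot: [3.142, -0.0, 0.03]
contact_force: [0.2, 0.5, -1.3]
opening: 0.0078
grasp_force: 28.0
```

>>> {"name": "send_rows", "arguments": {
  "targets": "0 0 0 0 0 0;0 0 0 0 0 0;0 0 -0.03 0 0 0;0 0 -0.08 0 0 0;0 0 -0.12 0 0 0;0 0 -0.12 0 0 0"
}}

```text
time_s: 9.35
tcp_pos: [0.4451, 0.0253, 0.1828]
ee_rot: [3.141, -0.008, 0.03]
contact_force: [0.9, -0.7, -1.0]
opening: 0.0077
grasp_force: 28.1
```

Run:
```python
from h import *
delta([.443,-.357,.177],5.7)
p=bot.grab_frame("top");q=bot.grab_frame("wrist")
cv2.imwrite("pics/w4.png",np.hstack([q["frame"],p["frame"]])[::1,:,::-1][:, :1280:2][::2] if 0 else cv2.resize(q["frame"][:,:,::-1],(480,360)))
```

```text
shift [-0.0136  0.3821  0.0058] turn [ 0.03 -0.44 -3.99] t 9.35
```

View pics/w4.png

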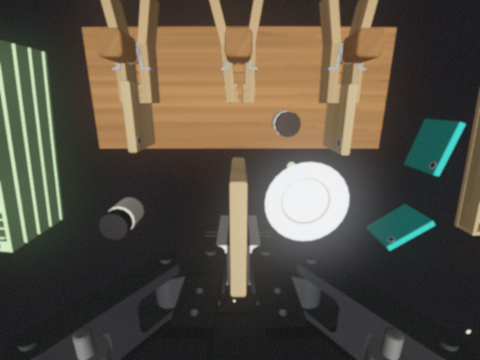

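The tag is in the gripper at (238,225), clip 2 stands empty at (238,60), and the rest is unchanged. Next I carry the tag to the tray.

>>> {"name": "send_rows", "arguments": {
  "targets": "-0.012 0.382 0 0 0 -4;-0.012 0.382 0 0 0 -4;-0.012 0.382 0 0 0 -4;-0.012 0.382 0 0 0 -4;-0.012 0.382 0 0 0 -4;-0.012 0.382 0 0 0 -4;-0.012 0.382 0 0 0 -4;-0.012 0.382 0 0 0 -4;-0.012 0.382 0 0 0 -4;-0.012 0.382 0 0 0 -4"
}}

```text
time_s: 10.45
tcp_pos: [0.442, -0.3569, 0.175]
ee_rot: [-3.139, 0.002, 0.098]
contact_force: [0.3, 0.8, 0.1]
opening: 0.0079
grasp_force: 28.1
```

Run:
```python
from h import *
delta([.443,-.357,.023],5.7)
p=bot.grab_frame("wrist")
for n,z in(("tray_free",.005),("tray",0)):
  print(n,[(np.round(on_z(p,d["pixel"],z)[:2],3).tolist(),round(d["score"],2)) for d in bot.landmark_of(n,p)[:2]])
```

```text
shift [0.0013 0.0005 0.152 ] turn [-0.14  0.11 -0.06] t 10.45
tray_free [([0.443, -0.351], 0.87)]
tray [([0.474, -0.348], 0.74)]
```

>>> {"name": "send_rows", "arguments": {
  "targets": "-0.008 -0.004 0.05 0 0 0;-0.008 -0.004 0.1 0 0 0;-0.008 -0.004 0.135 0 0 0;-0.008 -0.004 0.145 0 0 0;-0.008 -0.004 0.15 0 0 0;-0.008 -0.004 0.15 0 0 0;-0.008 -0.004 0.15 0 0 0"
}}

```text
time_s: 11.3
tcp_pos: [0.4351, -0.3543, 0.0291]
ee_rot: [3.14, -0.002, 0.1]
contact_force: [0.3, -0.2, -0.4]
opening: 0.008
grasp_force: 28.1
```

>>> {"name": "send_rows", "arguments": {
  "targets": "0 0 0 0 0 0;0 0 0 0 0 0;0 0 0 0 0 0;0 0 0 0 0 0",
  "jaw": -0.2
}}

```text
time_s: 11.7
tcp_pos: [0.4342, -0.3538, 0.0272]
ee_rot: [3.141, -0.0, 0.1]
contact_force: [-0.2, -0.5, -0.1]
opening: 0.0342
grasp_force: 0.0
```

>>> {"name": "send_rows", "arguments": {
  "targets": "0 0 -0.04 0 0 0;0 0 -0.09 0 0 0;0 0 -0.14 0 0 0;0 0 -0.19 0 0 0;0 0 -0.23 0 0 0;0 0 -0.23 0 0 0"
}}

```text
time_s: 12.3
tcp_pos: [0.4352, -0.3546, 0.2635]
ee_rot: [3.135, -0.006, 0.1]
contact_force: [0.5, 0.7, -0.4]
opening: 0.0341
grasp_force: 0.0
```

Run:
```python
from h import *
p=bot.grab_frame("top")
f=p["frame"];a=cv2.resize(f[215:340,410:530,::-1],(480,500));b=cv2.resize(f[210:290,230:310+80,::-1],(320,160))
cv2.imwrite("pics/t5.png",np.hstack([a,cv2.copyMakeBorder(b,0,340,0,0,0)]))
delta([.49,.03,.25],1.7)
```

```text
shift [ 0.0932 -0.3769  0.009 ] turn [ 0.19 -0.19  4.01] t 12.35
```

View pics/t5.png

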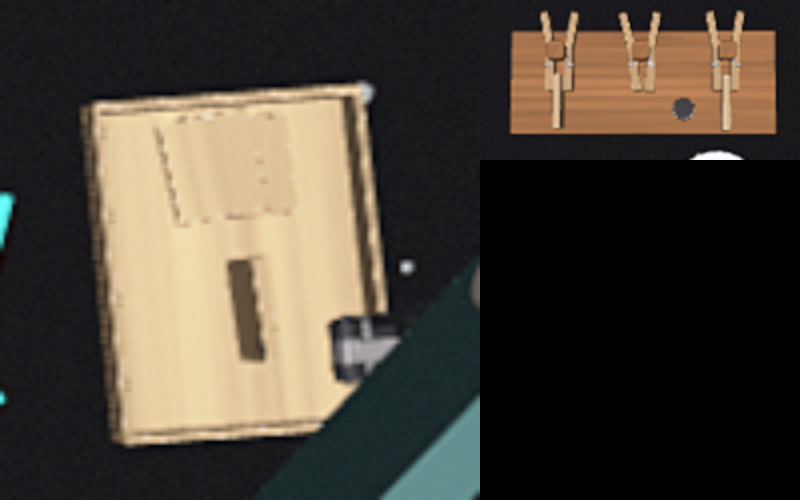

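The tag stands upright in the free part of the tray, at about (250,310) in the crop. Tags 1 and 3 are in place. Now clip 2.

```bash
python3 -c "
from h import *
delta([.562,.0275,.17],1.7)"
```

```text
shift [ 0.1643 -0.3675  0.0893] turn [ 0.19 -0.19  4.01] t 12.35
```

>>> {"name": "send_rows", "arguments": {
  "targets": "0.164 -0.3675 0 0 0 4;0.164 -0.3675 0 0 0 4;0.164 -0.3675 0 0 0 4;0.164 -0.3675 0 0 0 4;0.164 -0.3675 0 0 0 4;0.164 -0.3675 0 0 0 4;0.164 -0.3675 0.02 0 0 4;0.164 -0.3675 0.05 0 0 4;0.164 -0.3675 0.089 0 0 4;0.164 -0.3675 0.089 0 0 4",
  "jaw": -0.1
}}

```text
time_s: 13.35
tcp_pos: [0.5583, 0.03, 0.1604]
ee_rot: [-3.141, 0.01, 0.032]
contact_force: [-0.1, 0.2, -0.8]
opening: 0.0386
grasp_force: 0.0
```

>>> {"name": "send_rows", "arguments": {
  "targets": "0 0 0 0 0 0;0 0 0 0 0 0"
}}

```text
time_s: 13.55
tcp_pos: [0.5613, 0.0274, 0.17]
ee_rot: [3.141, -0.002, 0.029]
contact_force: [-1.0, -0.5, -0.5]
opening: 0.0384
grasp_force: 0.0
```

Run:
```python
from h import *
p=bot.grab_frame("wrist");s=bot.observe()
delta([.562,.0275,.086],1.7);print(proj(p,s["tcp_pos"]),proj(p,[.562,.0275,.12]))
cv2.imwrite("pics/w6.png",p["frame"][:,:,::-1])
```

```text
shift [ 0.0003 -0.0002  0.0842] turn [ 0.01 -0.15 -0.06] t 13.6
[[318.88084813 306.40362077]] [[318.20519304 266.2741417 ]]
```

View pics/w6.png

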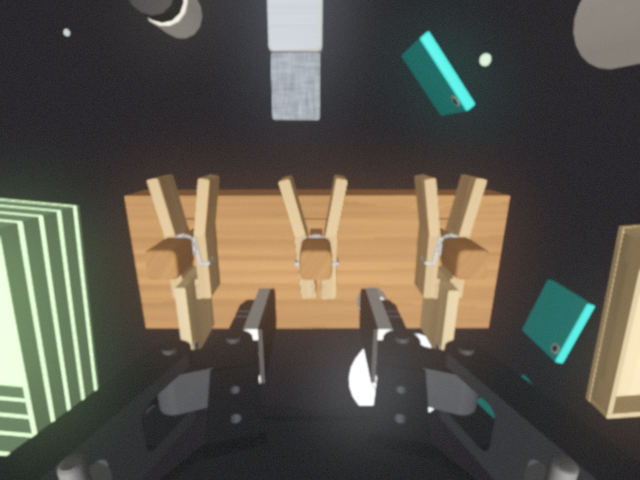

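Knob 2's top face is centred at column 316.5 with its front edge at row 280, which matches the prediction within 1 mm. I shift 1 mm and descend to grip.

>>> {"name": "send_rows", "arguments": {
  "targets": "0.0005 -0.0015 0.04 0 0 0;0.0005 -0.0015 0.07 0 0 0;0.0005 -0.0015 0.084 0 0 0;0.0005 -0.0015 0.084 0 0 0;0.0005 -0.0015 0.084 0 0 0"
}}

```text
time_s: 14.1
tcp_pos: [0.5621, 0.0294, 0.086]
ee_rot: [3.142, -0.002, 0.029]
contact_force: [-0.3, 0.6, 0.1]
opening: 0.0384
grasp_force: 0.0
```

>>> {"name": "send_rows", "arguments": {
  "targets": "0 0 0 0 0 0;0 0 0 0 0 0;0 0 0 0 0 0;0 0 0 0 0 0",
  "jaw": -1,
  "squeeze": 40
}}

```text
time_s: 14.5
tcp_pos: [0.5622, 0.0294, 0.086]
ee_rot: [3.141, -0.003, 0.03]
contact_force: [-0.7, -3.9, 7.3]
opening: 0.0197
grasp_force: 40.2
```

>>> {"name": "send_rows", "arguments": {
  "targets": "0 0 -0.005 0 0 0;0 0 -0.01 0 0 0;0 0 -0.015 0 0 0;0 0 -0.02 0 0 0;0 0 -0.025 0 0 0"
}}

```text
time_s: 15.0
tcp_pos: [0.5614, 0.0297, 0.1095]
ee_rot: [3.141, -0.0, 0.03]
contact_force: [3.0, -2.5, -3.9]
opening: 0.0198
grasp_force: 39.4
```

>>> {"name": "send_rows", "arguments": {
  "targets": "0 0 -0.01 0 0 0;0 0 -0.03 0 0 0;0 0 -0.07 0 0 0;0 0 -0.12 0 0 0;0 0 -0.16 0 0 0;0 0 -0.16 0 0 0;0 0 -0.16 0 0 0"
}}

```text
time_s: 15.7
tcp_pos: [0.5613, 0.03, 0.2702]
ee_rot: [-3.141, -0.001, 0.03]
contact_force: [0.1, -0.5, -1.7]
opening: 0.0194
grasp_force: 39.9
```

Run:
```python
from h import *
delta([.47,.333,.25],-3)
p=bot.grab_frame("wrist");cv2.imwrite("pics/w7.png",p["frame"][:,:,::-1])
print(bot.observe()["contact_force"])
```

```text
shift [-0.0821 -0.3056  0.0202] turn [-0.03 -0.08  4.72] t 15.7
[-0.60549559  0.01486989 -2.15186444]
```

View pics/w7.png

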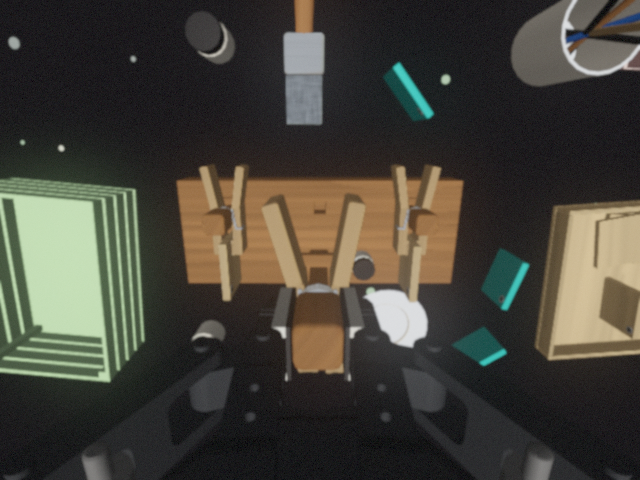

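Clip 2 is lifted clear and held at (318,330). The two sound clips with their tags still stand. I go over the crate.

>>> {"name": "send_rows", "arguments": {
  "targets": "-0.082 -0.3055 0.01 0 0 4.7;-0.082 -0.3055 0.01 0 0 4.7;-0.082 -0.3055 0.01 0 0 4.7;-0.082 -0.3055 0.01 0 0 4.7;-0.082 -0.3055 0.01 0 0 4.7;-0.082 -0.3055 0.01 0 0 4.7;-0.082 -0.3055 0.01 0 0 4.7;-0.082 -0.3055 0.01 0 0 4.7;-0.082 -0.3055 0.01 0 0 4.7"
}}

```text
time_s: 16.65
tcp_pos: [0.4701, 0.3322, 0.258]
ee_rot: [3.14, 0.001, -0.052]
contact_force: [-0.5, 0.1, -1.9]
opening: 0.0192
grasp_force: 39.8
```

Run:
```python
from h import *
p=bot.grab_frame("wrist")
print([(np.round(on_z(p,d["pixel"],0)[:2],3).tolist(),round(d["score"],2)) for d in bot.landmark_of("crate",p)[:2]])
d=bot.regions_of("crate",p)[0];c=np.argwhere(d["region"]);print(d["score"],c.min(0),c.max(0))
print(np.round(proj(p,[[.47+a,.333+b,.085] for a,b in((.105,.075),(.105,-.075),(-.105,.075),(-.105,-.075))])).tolist())
delta([.47,.333,.08],-3)
```

```text
[([0.472, 0.337], 0.61)]
0.17 [257 437] [300 481]
[[224.0, 106.0], [398.0, 96.0], [250.0, 322.0], [395.0, 315.0]]
shift [-0.0007 -0.0015  0.1788] turn [ 0.02  0.01 -0.08] t 16.8
```

The crate centre is confirmed at about (0.472, 0.336), so I lower the clip and release it.

>>> {"name": "send_rows", "arguments": {
  "targets": "0 -0.003 0.05 0 0 0;0 -0.003 0.1 0 0 0;0 -0.003 0.14 0 0 0;0 -0.003 0.165 0 0 0;0 -0.003 0.175 0 0 0;0 -0.003 0.178 0 0 0;0 -0.003 0.178 0 0 0;0 -0.003 0.178 0 0 0"
}}

```text
time_s: 17.6
tcp_pos: [0.4711, 0.3359, 0.0828]
ee_rot: [-3.14, -0.002, -0.052]
contact_force: [0.3, -0.1, -0.3]
opening: 0.0195
grasp_force: 39.9
```

>>> {"name": "send_rows", "arguments": {
  "targets": "0 0 0 0 0 0;0 0 0 0 0 0;0 0 0 0 0 0;0 0 0 0 0 0;0 0 0 0 0 0",
  "jaw": 0
}}

```text
time_s: 18.1
tcp_pos: [0.4704, 0.3357, 0.081]
ee_rot: [-3.142, -0.0, -0.052]
contact_force: [0.4, -0.6, -0.9]
opening: 0.0427
grasp_force: 0.0
```

>>> {"name": "send_rows", "arguments": {
  "targets": "0 0 -0.03 0 0 0;0 0 -0.07 0 0 0;0 0 -0.12 0 0 0;0 0 -0.17 0 0 0;0 0 -0.21 0 0 0;-0.1 0 -0.21 0 0 0;-0.1 0 -0.21 0 0 0;-0.1 0 -0.21 0 0 0;-0.1 0 -0.21 0 0 0"
}}

```text
time_s: 19.0
tcp_pos: [0.3699, 0.3411, 0.2915]
ee_rot: [-3.141, -0.001, -0.051]
contact_force: [1.6, -0.6, 0.6]
opening: 0.0425
grasp_force: 0.0
```

Run:
```python
from h import *
p=bot.grab_frame("top");q=bot.grab_frame("side");print(bot.observe()["time_s"])
a=cv2.resize(p["frame"][160:340,120:520],(800,360));b=q["frame"][150:480,200:460]
b=cv2.resize(b,(189,240));w=cv2.resize(bot.grab_frame("wrist")["frame"],(320,240));c=cv2.resize(q["frame"][140:230,330:450],(291,240))
cv2.imwrite("pics/f8.png",np.vstack([a,np.hstack([b,w,c])])[:,:,::-1])
```

```text
19.1
```

View pics/f8.png

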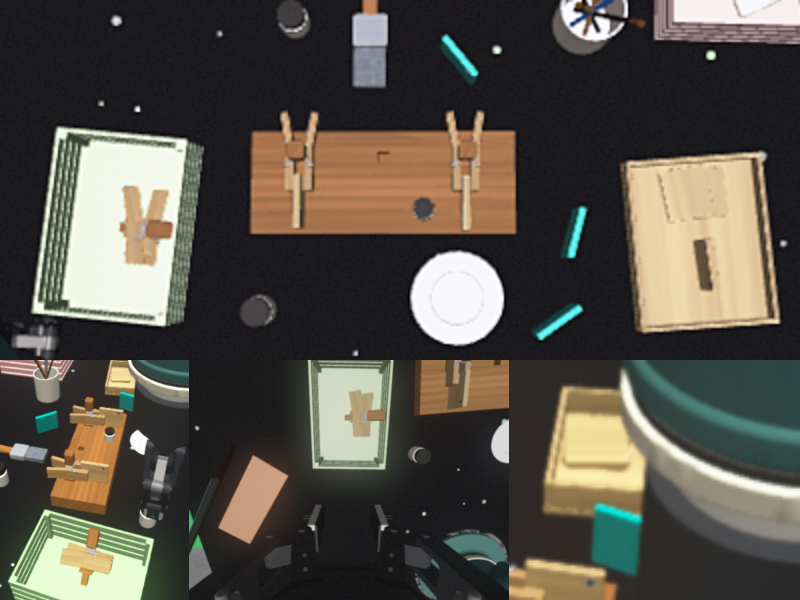

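The clip lies in the crate, the tag stands in the tray, and the sound clips, their tags and the bystanders are in place. The robot is clear of everything, so I hand in.

```bash
python3 -c "
from rig import bot
print(bot.hand_in())"
```

```text
the job is handed in; nothing more can be done
None
```

The weak clip was the one on socket 2, the first and only clip I tried: its tag is in the tag tray, the clip is in the crate, everything else looked undisturbed, and I handed the job in at about 19 s; no verdict was returned.

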